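Lay out the valve rebuild kit round the valve body

ROBOT

A 6-joint arm with a two-finger parallel gripper is mounted at the origin on a cart in front of the work surface, level with it; the furniture and walls round the work are solid. World frame = base frame: x ahead of the robot, y to its left, z up, the work surface at z = 0. Lengths are in m, angles in rad, forces in N, time in s.
With the tool pointing down it reaches from about 0.3 to 0.85 m from the base axis. Payload 4.2 kg.
Tool frame: the origin (TCP) lies between the finger pads; the fingertips stand 14 mm ahead of it and the grasp point (between the pads) lies 5 mm behind it; z points along the fingers, y is the line along which they close (so a half turn about z gives the same grasp; the last joint's range is limited). The gripper opens to 91 mm and grips with 3 to 60 N. Pads are 32 mm wide; open, the fingers measure 118 mm over their backs; the gripper's body (76 mm by 178 mm) begins 60 mm behind the grasp point.
Start: joints at [1.327, 0.32, 1.565, -0, 1.257, -0.02], TCP at [0.128, 0.561, 0.228] pointing down, gripper open.
Joint ranges: [-3.11, 3.11], [-0.84, 2.01], [0.21, 2.61], [-1.34, 4.49], [0.05, 2.63], [-2.56, 2.56]. Speed limits (rad/s): [2.57, 2.57, 3.14, 3.14, 3.14, 3.14].

INTERFACE

Orientations are given as a unit quaternion [w, x, y, z].
In Python, from plant import env, imaging gives the robot as it stands. The module is installed in compiled form; this text tells all that it offers.
- The arm moves only by the tool arm_command, never from a script. Its argument "rows" is one flat list of numbers, 5 for each row, row after row: the shift along the tool's x, y, z in cm, then the turn about the tool's z in rad, then the opening, from -1 (shut) to 1 (fully open). A call has 1 to 12 rows; each row is the pose to reach, as a shift and turn from the pose commanded when the call began, along the tool's axes at that moment; what a row does not reach only later rows make up. A row lasts 1/10 s, in which the tool goes at most 50 mm and 8.59 degrees, less where a joint would pass 70% of its speed; a pose out of reach is approached as far as the arm can. A call with a gripper value outside its range is refused whole. The fingers move at their own pace and stop on an object; the grip force is fixed at half the most. Time passes only in rows, so rows that repeat a pose let the fingers close. It gives the time, the measured TCP pose, the force, the opening and the grip force at its end, in the units of the state.
- env.get_obs(): the state, without advancing time (a new reading comes with each control period).
- imaging.camera(name): name is "scene" or "top"; returns a dict with "img" (384x512x3 uint8, red, green, blue), "fx", "fy", "cx", "cy" (pixels), "distortion" ([k1, k2, p1, p2, k3] as OpenCV has them; the pictures are not rectified), "T" (4x4, takes a point from camera to world coordinates). Camera axes: x right, y down, z forward; pixel columns grow to the right and rows downward; lengths in m; the calibration is good to about 2 mm. A picture is of the moment at which its call begins. There is no depth.
- env.hand_in(): hands the job in; it is judged then, once.
The state is a dict: "time_s": time; "qpos": joint angles; "joint_vel": joint speeds; "joint_efforts": joint torques, N m; "tcp_pos": TCP position; "ee_rot": TCP orientation; "contact_force": force on the tool from outside, world axes, zero at the start; "torque": the same for the moment, N m; "grip_width": opening from 0.0 (shut) to 1.0 (fully open); "grip_force": force on a finger pad.
Only numpy, scipy, OpenCV 4.12 (cv2) and the standard library are available. Lean on these libraries where they do the work, as an engineer would, in place of code of your own. Each camera call takes 0.05 s, during which the arm holds its last target. There are 200 camera calls.

TASK

Lay out the rebuild kit on the board round the valve body, which stays where it stands: the large bearing centred in the square next to it on the left, the small flange centred in the square next to it on the right, and the large flange, boss up, centred in the other square of the valve body's own column (the one the small flange occupies now). Then set the small bearing flat and centred on top of the large flange's boss. Left and right are as seen from the robot.

Things in the scene. Friction and masses are not known exactly. Their poses are not given: they have to be found in the camera images.
- layout_board: fixed plywood board, 200 (x) x 290 (y) x 6 mm thick, scored with dark lines into six 90 mm squares: 2 rows (near, far) by 3 columns (left, middle, right). Origin: centre of its underside, on the bench. x points away from the robot, y to the robot's left, turned by up to 0.25 rad. Square centres in its frame: x -45 (near) or +45 mm (far); y +90 (left), 0 or -90 mm (right)
- valve_body: loose grey machined valve body, upright, 48 x 52 mm and 52 mm tall, with a round foot, a neck with a side stub and a round top; it stands in the near or the far square of the board's middle column, within about 10 mm of its centre, and is not to be moved. Origin: centre of its underside, z up
- small_flange: the smaller of two grey round flanges: foot 53 mm in diameter, 9 mm thick, with a raised round boss 37 mm in diameter that reaches 18 mm above the underside. At the start it lies boss up in the other square of the board's middle column. Origin: centre of its underside, z up through the boss. It weighs about 0.3 kg; grip it by the boss
- large_flange: the larger of two grey round flanges: foot 68 mm in diameter, 11 mm thick, round boss 48 mm in diameter, its flat ring-shaped top 24 mm above the underside. Lies boss up on the open bench right of the board (other flanges far back beyond the green cup are not meant). Origin: centre of its underside, z up through the boss. It weighs about 0.5 kg; grip it by the boss
- large_bearing: the larger of two steel ball bearings: a ring 62 mm in outer diameter, 14 mm high, lying flat on the open bench right of the board. Origin: centre of its underside, z up
- small_bearing: the smaller of two steel ball bearings: a ring 48 mm in outer diameter, 11 mm high, lying flat on the open bench right of the board. Origin: centre of its underside, z up
Things that resemble listed ones, but are neither listed nor needed, are in the scene too. What is shaped like the large_flange but pink or turquoise is not meant.

How it is judged:
By the outcome, as a careful person would: the job done as asked, in the order asked, and still so for the second after the job is handed in, with the robot touching nothing.
It also fails if it takes over 115 s, if anything falls off the work surface, if the arm or the gripper's body presses on something with over 40 N, if the wrist force passes 120 N, or if a joint passes its speed limit or range.

## Working session

There is one attempt and no reset: what is moved stays moved. The work goes in short steps, Python scripts to look and compute and a tool call to move; the robot and the scene stay as the last step left them, time stands still between calls to the robot, and variables do not carry over. Pictures are saved under pics/ and viewed, at most 14 in all, crops included, and the job is handed in when it is done.

Besides the shell and the picture viewer there is one more tool, called after "Emit:" as name(argument=value, ...) on one line, values as JSON. arm_command: Moves the arm, as the interface text tells. Its arguments: {"type":"object","properties":{"rows":{"type":"array","items":{"type":"number"}}},"required":["rows"]}

```bash
mkdir -p pics; python3 - <<'E'
from plant import env, imaging
import cv2,numpy as np,pickle
o=env.get_obs();print({k:np.round(v,3).tolist() for k,v in o.items()})
for n in("scene","top"):
    c=imaging.camera(n);pickle.dump(c,open(f'{n}0.pkl','wb'))
    cv2.imwrite(f'pics/{n}0.png',cv2.resize(c["img"][:,:,::-1],(800,600),interpolation=cv2.INTER_CUBIC))
    print(n,c['fx'],c['fy'],c['cx'],c['cy'],c['distortion'],np.round(c['T'],3).tolist())
E
```

```text
{'time_s': 0.0, 'qpos': [1.327, 0.32, 1.566, 0.0, 1.257, -0.02], 'joint_vel': [-0.0, -0.001, -0.002, 0.0, -0.001, 0.002], 'joint_efforts': [0.002, -41.247, -23.197, 0.073, 0.046, -0.0], 'tcp_pos': [0.127, 0.56, 0.227], 'ee_rot': [-0.0, 0.112, 0.994, -0.001], 'contact_force': [-0.51, 0.026, 0.879], 'torque': [0.003, -0.017, 0.029], 'grip_force': 0.0, 'grip_width': 0.997}
scene 379.77264921510954 379.77264921510954 254.80448120484027 197.0729707005482 [0.02479228 0.         0.         0.         0.        ] [[-0.832, -0.414, 0.37, 0.075], [-0.555, 0.619, -0.556, 0.479], [0.001, -0.668, -0.745, 0.983], [0.0, 0.0, 0.0, 1.0]]
top 394.7677284603553 394.7677284603553 250.03032691343353 185.08752412090138 [-0.14125759  0.          0.          0.          0.        ] [[0.001, -0.983, 0.182, 0.35], [-1.0, -0.001, 0.002, -0.199], [-0.002, -0.182, -0.983, 1.184], [0.0, 0.0, 0.0, 1.0]]
```

View pics/scene0.png

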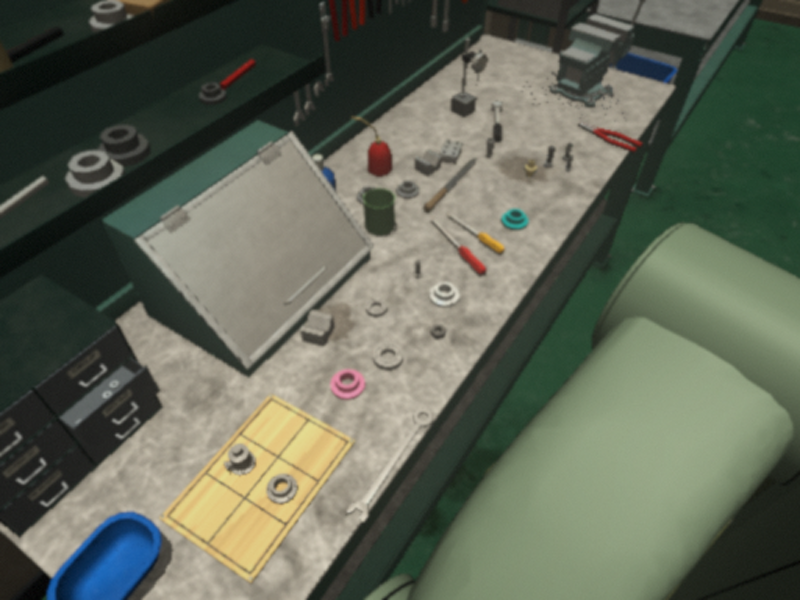

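View pics/top0.png

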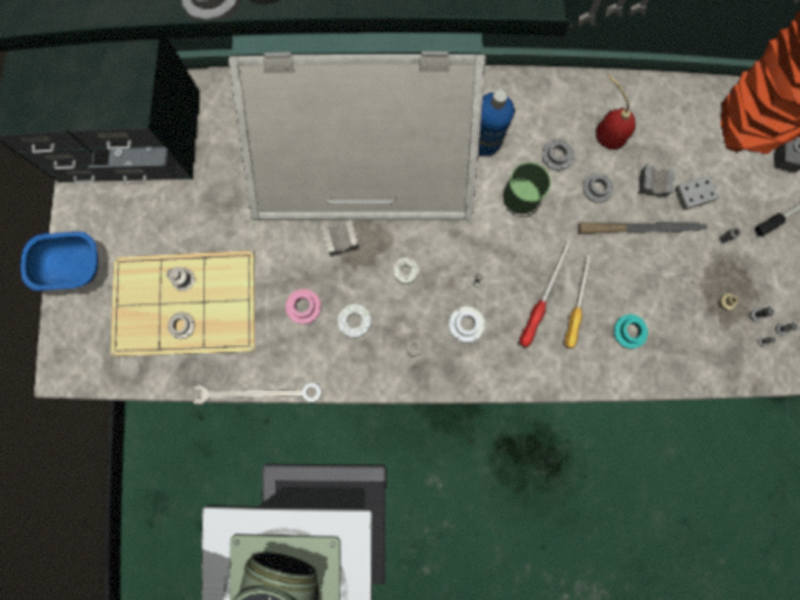

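The valve body is in the far-middle square (top view 180,277) and the small flange in the near-middle square (180,325). In the top view, the candidates are:
- **Large flange:** (467,323) light grey. The pink one (303,306), the turquoise one (631,331) and those beyond the cup (558,153 and 598,187) are excluded by the text.
- **Large bearing:** the ring at (354,320).
- **Small bearing:** the ring at (405,270). The tiny nut at (416,348) is too small.

Next I'll enlarge and measure.

```bash
cat > h.py <<'E'
import cv2,numpy as np
def ray(c,p):
    K=np.array([[c['fx'],0,c['cx']],[0,c['fy'],c['cy']],[0,0,1]])
    u=cv2.undistortPoints(np.float64(p).reshape(-1,1,2),K,np.float64(c['distortion'])).reshape(-1,2)
    T=np.array(c['T']);return T[:3,3],np.c_[u,np.ones(len(u))]@T[:3,:3].T
def cast(c,p,z):
    o,d=ray(c,p);return o+d*((z-o[2])/d[:,2])[:,None]
def proj(c,P):
    T=np.linalg.inv(np.array(c['T']));K=np.array([[c['fx'],0,c['cx']],[0,c['fy'],c['cy']],[0,0,1]])
    return cv2.projectPoints(np.float64(P).reshape(-1,1,3),cv2.Rodrigues(T[:3,:3])[0],T[:3,3],K,np.float64(c['distortion']))[0].reshape(-1,2)
def tri(c1,p1,c2,p2):
    o1,d1=ray(c1,p1);o2,d2=ray(c2,p2);d1=d1[0];d2=d2[0]
    s=np.linalg.lstsq(np.c_[d1,-d2],o2-o1,rcond=None)[0]
    a=o1+s[0]*d1;b=o2+s[1]*d2;return (a+b)/2,np.linalg.norm(a-b)
def board(c):
    "corners of the yellow board as 4 world points on z=6mm, centre, yaw"
    h=cv2.cvtColor(c['img'],cv2.COLOR_RGB2HSV)
    m=cv2.inRange(h,(14,70,90),(34,255,255));m=cv2.morphologyEx(m,cv2.MORPH_CLOSE,np.ones((9,9)))
    k=max(cv2.findContours(m,0,1)[0],key=cv2.contourArea)
    w=cast(c,cv2.convexHull(k).reshape(-1,2),.006)[:,:2]
    return cv2.minAreaRect(np.float32(w*1000)),k
E
python3 - <<'E'
from h import *;import pickle
S,T=[pickle.load(open(n+'0.pkl','rb')) for n in('scene','top')]
for c in(S,T): print(board(c)[0])
rows=[]
for c,b in((T,(60,150,330,245)),(S,(95,165,305,385))):
    i=c['img'][b[1]:b[3],b[0]:b[2],::-1];rows.append(i)
a=cv2.resize(rows[0],None,fx=2.96,fy=2.96,interpolation=cv2.INTER_CUBIC);cv2.imwrite('pics/ct.png',a)
b=cv2.resize(rows[1],None,fx=2.7,fy=2.7,interpolation=cv2.INTER_CUBIC);cv2.imwrite('pics/cs.png',b)
# coarse positions
for n,ps,pt in(('SF',(282,488),(180,325)),('LF',(445,293),(467,323)),('LB',(388,358),(354,320)),('SB',(376,309),(405,270)),('VB',(239,453),(178,275)),('pink',(348,383),(303,306))):
    ps=np.array(ps)*.64;pt=np.array(pt)*.64
    print(n,tri(S,ps,T,pt),cast(T,pt,.012)[0])
E
```

```text
((539.6133422851562, 214.41680908203125), (202.58262634277344, 292.0550537109375), 2.4951159954071045)
((541.1355590820312, 216.172607421875), (199.58023071289062, 288.7755432128906), 2.52687668800354)
SF (array([0.49402637, 0.21279851, 0.01249855]), np.float64(0.002837104592579933)) [0.49536561 0.21370383 0.012     ]
LF (array([ 0.49902225, -0.3440016 ,  0.00841739]), np.float64(0.004682200631008767)) [ 0.50073511 -0.34267832  0.012     ]
LB (array([ 5.05945061e-01, -1.26307000e-01,  4.85298415e-04]), np.float64(0.0044451370392344655)) [ 0.50645812 -0.12611041  0.012     ]
SB (array([ 0.60560259, -0.22517764, -0.00147885]), np.float64(0.003868650680284953)) [ 0.6044785  -0.22410456  0.012     ]
VB (array([0.58752617, 0.21303898, 0.04008808]), np.float64(0.0030157349114203064)) [0.59476478 0.22401905 0.012     ]
pink (array([ 0.5329777 , -0.02718922,  0.00753297]), np.float64(0.0025609626908172935)) [ 0.53345453 -0.02727591  0.012     ]
```

View pics/ct.png

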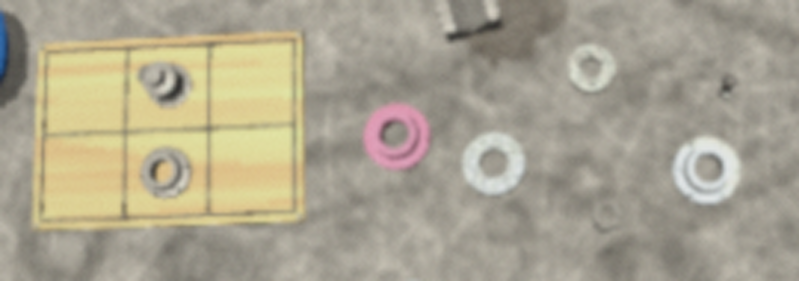

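View pics/cs.png

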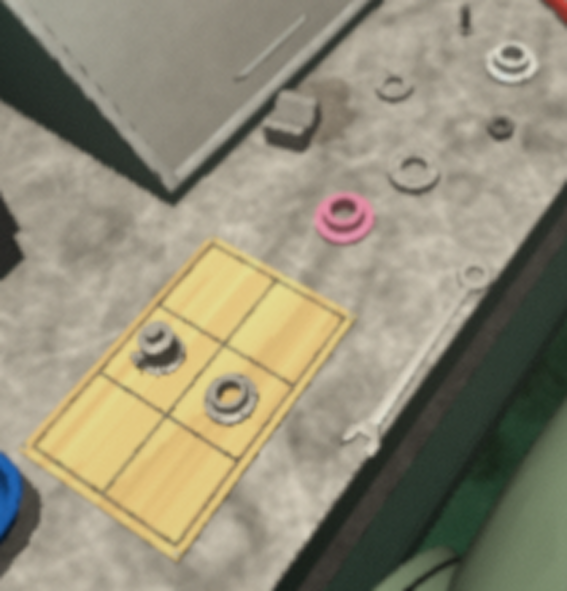

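Both crops confirm the picks: the light-grey two-step flange is the large flange (ct 707,170 / cs 511,62). The wide flat ring is the large bearing (ct 493,163 / cs 413,172), and the smaller flat ring is the small bearing (ct 591,67 / cs 394,88). Next step is to refine the centres.

```bash
cat >> h.py <<'E'
def blob(c,p,r,inv=False,sat=False):
    "Otsu blob nearest p in an enlarged patch; returns contour (image px) and its ellipse"
    k=8;x0,y0=int(p[0]-r),int(p[1]-r);i=c['img'][y0:y0+2*r,x0:x0+2*r]
    g=cv2.cvtColor(i,cv2.COLOR_RGB2HSV)[:,:,1] if sat else cv2.cvtColor(i,cv2.COLOR_RGB2GRAY)
    g=cv2.GaussianBlur(cv2.resize(g,None,fx=k,fy=k,interpolation=cv2.INTER_CUBIC),(0,0),4)
    _,m=cv2.threshold(g,0,255,cv2.THRESH_OTSU|(cv2.THRESH_BINARY_INV if inv else 0))
    q=max(cv2.findContours(m,0,1)[0],key=cv2.contourArea)
    q=cv2.convexHull(q).reshape(-1,2)
    return (q+.5)/k-.5+[x0,y0]
def circ(w):
    A=np.c_[2*w[:,:2],np.ones(len(w))];s=np.linalg.lstsq(A,(w[:,:2]**2).sum(1),rcond=None)[0]
    return s[:2],np.sqrt(s[2]+s[:2]@s[:2])
E
python3 - <<'E'
from h import *;import pickle
S,T=[pickle.load(open(n+'0.pkl','rb')) for n in('scene','top')]
# top-view contours: bright discs; flange on the board by low saturation
for n,pt,r,kw,z in(('LB',(354,320),17,{},.007),('SB',(405,270),14,{},.006),('LF',(467,323),18,{},.006),('SF',(180,325),14,dict(sat=True,inv=True),.012)):
    q=blob(T,np.array(pt)*.64,r,**kw);w=cast(T,q,z);print('top',n,np.round(circ(w)[0],4),'diam mm',2000*circ(w)[1],'px',q.mean(0))
for n,ps,r,kw,z in(('LF',(445,293),15,{},.006),('LF',(445,293),13,{},.006),('SF',(282,488),13,dict(sat=True,inv=True),.012)):
    q=blob(S,np.array(ps)*.64,r,**kw);w=cast(S,q,z);print('scene',n,np.round(circ(w)[0],4),'diam mm',2000*circ(w)[1])
# ring centres from the scene crop (outer ellipse of rings, crop px /2.7 + offset)
for n,l,rr,t,b,z in(('LB',388,439,152,194,.007),('SB',376,413,73,102,.006)):
    e=np.array([(l,(t+b)/2),(rr,(t+b)/2),((l+rr)/2,t),((l+rr)/2,b)])/2.7+[95,165]
    w=cast(S,e,z);print('scene manual',n,w.mean(0),np.linalg.norm(w[0]-w[1]),np.linalg.norm(w[2]-w[3]))
# two-view heights of board corners
def corners(c):
    r,_=board(c);w=cv2.boxPoints(r)/1000;return proj(c,np.c_[w,np.full(4,.006)])
a,b=corners(S),corners(T)
for p in a:
    w=cast(S,[p],.006)[0];j=np.argmin(np.linalg.norm(cast(T,b,.006)-w,axis=1));print('corner',np.round(tri(S,[p],T,[b[j]])[0],4))
print('box front-left corner',tri(S,np.array([[249,368]])*.64,T,np.array([[252,219]])*.64))
E
```

```text
top LB [ 0.5081 -0.1245] diam mm 64.33011664794321 px [224.53645833 203.78385417]
top SB [ 0.6081 -0.2242] diam mm 50.4537919722027 px [259.72831633 172.65943878]
top LF [ 0.5013 -0.3424] diam mm 69.97663571352636 px [297.57327586 206.32327586]
top SF [0.4958 0.2126] diam mm 52.88302108673344 px [115.80568182 207.87613636]
scene LF [ 0.5042 -0.35  ] diam mm 77.19150509028874
scene LF [ 0.5082 -0.3547] diam mm 86.19661246079296
scene SF [0.4947 0.2123] diam mm 52.96344454842315
scene manual LB [ 0.50166658 -0.12305176  0.007     ] 0.06060593149814892 0.06233184943221471
scene manual SB [ 0.59934618 -0.22273058  0.006     ] 0.047304777436892424 0.04978738179865605
corner [0.434  0.3562 0.0041]
corner [0.4457 0.066  0.0088]
corner [0.6454 0.0749 0.0103]
corner [0.6344 0.3647 0.0061]
box front-left corner (array([0.69657082, 0.07121273, 0.04588608]), np.float64(0.003533460049077007))
```

```bash
cat > go.py <<'E'
import sys,numpy as np
from plant import env
from scipy.spatial.transform import Rotation as R
def go(x,y,z,phi=None):
    o=env.get_obs();w,a,b,c=o['ee_rot'];M=R.from_quat([a,b,c,w]).as_matrix()
    p=np.arctan2(M[1,1],M[0,1]);t=0 if phi is None else p-phi
    print('t',round(o['time_s'],2),'pos',np.round(o['tcp_pos'],4),'phi',round(p,3),'q6',round(o['qpos'][5],2),'F',np.round(o['contact_force'],1),'grip',round(o['grip_width']*91,1),round(o['grip_force'],1))
    print('shift cm',np.round(100*M.T@(np.array([x,y,z])-o['tcp_pos']),2),'turn',round(t,3))
if __name__=='__main__': go(*map(float,sys.argv[1:]))
E
python3 go.py .5065 -.1242 .10 .044
```

```text
t 0.1 pos [0.1275 0.5602 0.2272] phi 1.347 q6 -0.02 F [-0.5  0.3  0.1] grip 91.4 0.0
shift cm [-52.15 -58.31  12.81] turn 1.303
```

Emit:
arm_command(rows=[-52.1,-58.3,5,1.3,1,-52.1,-58.3,5,1.3,1,-52.1,-58.3,5,1.3,1,-52.1,-58.3,5,1.3,1,-52.1,-58.3,5,1.3,1,-52.1,-58.3,5,1.3,1,-52.1,-58.3,5,1.3,1,-52.1,-58.3,5,1.3,1,-52.1,-58.3,5,1.3,1,-52.1,-58.3,5,1.3,1,-52.1,-58.3,5,1.3,1,-52.1,-58.3,5,1.3,1])

```text
time_s: 1.3
tcp_pos: [0.418, 0.0347, 0.1895]
ee_rot: [-0.0, 0.69, 0.723, 0.0]
contact_force: [0.9, 1.1, 0.2]
grip_width: 1.002
grip_force: 0.0
```

```bash
python3 go.py .5065 -.1242 .10 .044
```

```text
t 1.3 pos [0.418  0.0347 0.1895] phi 0.047 q6 0.01 F [0.9 1.1 0.2] grip 91.2 0.0
shift cm [-16.29   8.1    8.94] turn 0.003
```

Emit:
arm_command(rows=[-16.3,8.1,8.9,0,1,-16.3,8.1,8.9,0,1,-16.3,8.1,8.9,0,1,-16.3,8.1,8.9,0,1,-16.3,8.1,8.9,0,1,-16.3,8.1,8.9,0,1])

```text
time_s: 1.9
tcp_pos: [0.5055, -0.1227, 0.0995]
ee_rot: [-0.001, 0.691, 0.723, -0.001]
contact_force: [-0.4, -0.4, 0.6]
grip_width: 1.002
grip_force: 0.0
```

```bash
python3 go.py .5065 -.1242 .017 .044; python3 - <<'E'
from plant import imaging
from h import *;import pickle
a=[]
for n,p in(("top",(224,203)),("scene",(248,229))):
    c=imaging.camera(n);i=c['img'][max(p[1]-50,0):p[1]+50,p[0]-55:p[0]+55,::-1];a.append(cv2.resize(i,(396,360),interpolation=cv2.INTER_CUBIC))
cv2.imwrite('pics/a1.png',np.hstack(a))
E
```

```text
t 1.9 pos [ 0.5055 -0.1227  0.0995] phi 0.045 q6 -0.31 F [-0.4 -0.4  0.6] grip 91.2 0.0
shift cm [-0.16  0.11  8.25] turn 0.001
```

View pics/a1.png

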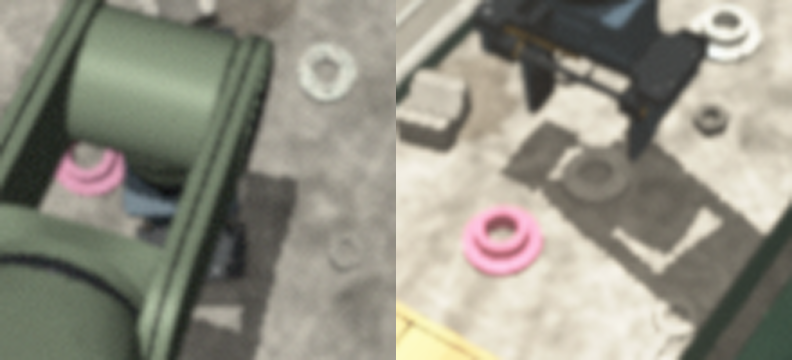

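Emit:
arm_command(rows=[-0.15,0.1,4,0,1,-0.15,0.1,6.5,0,1,-0.15,0.1,8.2,0,1,-0.15,0.1,8.2,0,1,-0.15,0.1,8.2,0,-0.2,-0.15,0.1,8.2,0,-0.2,-0.15,0.1,8.2,0,-0.2,-0.15,0.1,8.2,0,-0.2,-0.15,0.1,8.2,0,-0.2,-0.15,0.1,8.2,0,-0.2])

```text
time_s: 3.0
tcp_pos: [0.5071, -0.1237, 0.0195]
ee_rot: [-0.0, 0.69, 0.723, 0.0]
contact_force: [-1.0, 1.3, 6.9]
grip_width: 0.671
grip_force: 30.0
```

```bash
python3 go.py .5065 -.1242 .017 .044
```

```text
t 3.0 pos [ 0.5071 -0.1237  0.0195] phi 0.047 q6 -0.31 F [-1.   1.3  6.9] grip 61.1 30.0
shift cm [-0.05 -0.06  0.25] turn 0.003
```

Emit:
arm_command(rows=[0,0,-4,0,-0.2,0,0,-8,0,-0.2,0,0,-11,0,-0.2,0,0,-11,0,-0.2,0,0,-11,0,-0.2])

```text
time_s: 3.5
tcp_pos: [0.507, -0.1237, 0.1286]
ee_rot: [0.0, 0.69, 0.723, 0.0]
contact_force: [0.3, -0.1, -1.4]
grip_width: 0.669
grip_force: 30.0
```

```bash
python3 go.py .5815 .3075 .12 .044
```

```text
t 3.5 pos [ 0.507  -0.1237  0.1286] phi 0.047 q6 -0.31 F [ 0.3 -0.1 -1.4] grip 60.9 30.0
shift cm [42.72  9.46  0.86] turn 0.003
```

Emit:
arm_command(rows=[42.7,9.45,0.8,0,-0.2,42.7,9.45,0.8,0,-0.2,42.7,9.45,0.8,0,-0.2,42.7,9.45,0.8,0,-0.2,42.7,9.45,0.8,0,-0.2,42.7,9.45,0.8,0,-0.2,42.7,9.45,0.8,0,-0.2,42.7,9.45,0.8,0,-0.2,42.7,9.45,0.8,0,-0.2,42.7,9.45,0.8,0,-0.2,42.7,9.45,0.8,0,-0.2,42.7,9.45,0.8,0,-0.2])

```text
time_s: 4.7
tcp_pos: [0.5806, 0.3058, 0.1189]
ee_rot: [-0.0, 0.691, 0.723, -0.002]
contact_force: [-1.2, -0.2, -1.5]
grip_width: 0.671
grip_force: 30.0
```

Emit:
arm_command(rows=[0,0,0,0,-0.2,0,0,0,0,-0.2,0,0,0,0,-0.2])

```text
time_s: 5.0
tcp_pos: [0.5817, 0.3064, 0.1209]
ee_rot: [0.0, 0.691, 0.723, 0.0]
contact_force: [0.2, -0.1, -1.7]
grip_width: 0.667
grip_force: 30.0
```

```bash
python3 go.py .5815 .3075 .027 .044;python3 - <<'E'
from plant import imaging
from h import *
c=imaging.camera('scene');p=proj(c,[[.58,.3,.03]])[0].astype(int);print(p)
cv2.imwrite('pics/a2.png',cv2.resize(c['img'][p[1]-70:p[1]+70,max(p[0]-90,0):p[0]+90,::-1],(720,560),interpolation=cv2.INTER_CUBIC))
E
```

```text
t 5.0 pos [0.5817 0.3064 0.1209] phi 0.046 q6 0.42 F [ 0.2 -0.1 -1.7] grip 60.7 30.0
shift cm [ 0.11 -0.01  9.39] turn 0.002
[131 318]
```

View pics/a2.png

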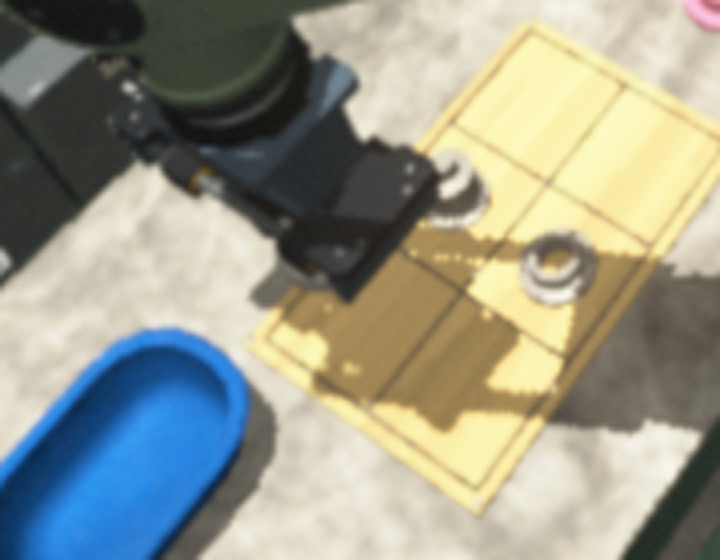

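Emit:
arm_command(rows=[0.1,0,4,0,-0.2,0.1,0,7.5,0,-0.2,0.1,0,9,0,-0.2,0.1,0,9.2,0,-0.2,0.1,0,9.4,0,-0.2,0.1,0,9.4,0,-0.2])

```text
time_s: 5.65
tcp_pos: [0.5826, 0.3088, 0.0283]
ee_rot: [0.0, 0.69, 0.724, 0.001]
contact_force: [-0.2, -0.0, -1.8]
grip_width: 0.668
grip_force: 30.0
```

Emit:
arm_command(rows=[0,0,0.1,0,-0.2,0,0,0.15,0,-0.2])

```text
time_s: 5.85
tcp_pos: [0.5821, 0.3086, 0.0263]
ee_rot: [0.0, 0.69, 0.724, 0.001]
contact_force: [0.0, 0.0, -0.7]
grip_width: 0.671
grip_force: 30.0
```

Emit:
arm_command(rows=[0,0,0.05,0,-0.2,0,0,0.05,0,-0.2])

```text
time_s: 6.05
tcp_pos: [0.5819, 0.3085, 0.0255]
ee_rot: [0.0, 0.69, 0.724, 0.001]
contact_force: [0.2, -0.8, 1.2]
grip_width: 0.67
grip_force: 30.0
```

Emit:
arm_command(rows=[0,0,0,0,0.7,0,0,0,0,0.7,0,0,0,0,0.7,0,0,-5,0,0.7,0,0,-11,0,0.3,0,0,-11,0,0.3,0,0,-11,0,0.3])

```text
time_s: 6.75
tcp_pos: [0.5828, 0.309, 0.1374]
ee_rot: [0.001, 0.69, 0.724, 0.003]
contact_force: [-0.9, -0.3, -0.5]
grip_width: 0.655
grip_force: 0.0
```

```bash
python3 go.py .495 .2128 .13 .044
```

```text
t 6.75 pos [0.5828 0.309  0.1374] phi 0.047 q6 0.42 F [-0.9 -0.3 -0.5] grip 59.6 0.0
shift cm [-9.2  -9.22  0.67] turn 0.003
```

Emit:
arm_command(rows=[-9.2,-9.2,0.6,0,0.3,-9.2,-9.2,0.6,0,0.3,-9.2,-9.2,0.6,0,0.3,-9.2,-9.2,0.6,0,0.3,-9.2,-9.2,0.6,0,0.3,-9.2,-9.2,0.6,0,0.3])

```text
time_s: 7.35
tcp_pos: [0.4945, 0.2126, 0.1279]
ee_rot: [-0.0, 0.69, 0.724, -0.0]
contact_force: [-0.0, -0.2, 0.7]
grip_width: 0.652
grip_force: 0.0
```

```bash
python3 go.py .495 .2125 .031 .044
```

```text
t 7.35 pos [0.4945 0.2126 0.1279] phi 0.047 q6 0.34 F [-0.  -0.2  0.7] grip 59.3 0.0
shift cm [-0.01  0.06  9.69] turn 0.003
```

Emit:
arm_command(rows=[0,0.05,4,0,0.3,0,0.05,8,0,0.3,0,0.05,9.4,0,0.3,0,0.05,9.7,0,0.3,0,0.05,9.7,0,0.3,0,0.05,9.7,0,-0.6,0,0.05,9.7,0,-0.6,0,0.05,9.7,0,-0.6,0,0.05,9.7,0,-0.6,0,0.05,9.7,0,-0.6])

```text
time_s: 8.35
tcp_pos: [0.4953, 0.2124, 0.0326]
ee_rot: [0.001, 0.69, 0.724, 0.001]
contact_force: [0.5, -0.2, 4.1]
grip_width: 0.377
grip_force: 29.9
```

```bash
python3 go.py .495 .2125 .031 .044
```

```text
t 8.35 pos [0.4953 0.2124 0.0326] phi 0.047 q6 0.34 F [ 0.5 -0.2  4.1] grip 34.3 29.9
shift cm [ 0.01 -0.04  0.16] turn 0.003
```

Emit:
arm_command(rows=[0,0,-4,0,-0.6,0,0,-8,0,-0.6,0,0,-10,0,-0.6,-8.9,9,-10,0,-0.6,-8.9,9,-10,0,-0.6,-8.9,9,-10,0,-0.6,-8.9,9,-10,0,-0.6,-8.9,9,-10,0,-0.6,-8.9,9,-10,0,-0.6])

```text
time_s: 9.25
tcp_pos: [0.5871, 0.1278, 0.131]
ee_rot: [-0.001, 0.69, 0.724, -0.001]
contact_force: [-0.3, -0.3, -3.3]
grip_width: 0.368
grip_force: 29.8
```

```bash
python3 go.py .5897 .1278 .035 .044
```

```text
t 9.25 pos [0.5871 0.1278 0.131 ] phi 0.047 q6 0.15 F [-0.3 -0.3 -3.3] grip 33.5 29.8
shift cm [-0.02  0.28  9.6 ] turn 0.003
```

Emit:
arm_command(rows=[0,0.2,4,0,-0.6,0,0.2,8,0,-0.6,0,0.2,9.4,0,-0.6,0,0.2,9.6,0,-0.6,0,0.2,9.6,0,-0.6])

```text
time_s: 9.75
tcp_pos: [0.5911, 0.1282, 0.0366]
ee_rot: [0.0, 0.69, 0.724, 0.001]
contact_force: [0.9, -0.2, -2.9]
grip_width: 0.373
grip_force: 29.8
```

Emit:
arm_command(rows=[0,0,0.1,0,-0.6,0,0,0.15,0,-0.6])

```text
time_s: 9.95
tcp_pos: [0.5916, 0.1278, 0.0358]
ee_rot: [0.001, 0.69, 0.724, 0.001]
contact_force: [-0.3, 0.4, -1.8]
grip_width: 0.376
grip_force: 29.8
```

Emit:
arm_command(rows=[0,-0.15,0,0,-0.6,0,-0.15,0.1,0,-0.6,0,-0.15,0.1,0,-0.6])

```text
time_s: 10.25
tcp_pos: [0.589, 0.1274, 0.0333]
ee_rot: [0.0, 0.69, 0.724, 0.0]
contact_force: [-0.8, 0.1, -3.7]
grip_width: 0.374
grip_force: 29.8
```

Emit:
arm_command(rows=[0,0,0.1,0,-0.6,0,0,0.1,0,-0.6])

```text
time_s: 10.45
tcp_pos: [0.5891, 0.1275, 0.0326]
ee_rot: [0.0, 0.69, 0.724, 0.0]
contact_force: [-0.9, -0.4, 0.8]
grip_width: 0.372
grip_force: 29.8
```

Emit:
arm_command(rows=[0,0,0,0,0.3,0,0,0,0,0.3,0,0,0,0,0.3,0,0,-5,0,0.3,0,0,-10,0,0.6,0,0,-12,0,1,0,0,-12,0,1])

```text
time_s: 11.15
tcp_pos: [0.5914, 0.128, 0.1564]
ee_rot: [0.003, 0.69, 0.724, 0.004]
contact_force: [0.2, -0.2, 1.2]
grip_width: 0.88
grip_force: 0.0
```

```bash
python3 go.py .5013 -.3424 .14 -1.527
```

```text
t 11.15 pos [0.5914 0.128  0.1564] phi 0.047 q6 0.15 F [ 0.2 -0.2  1.2] grip 80.0 0.0
shift cm [-46.56 -11.23   1.48] turn 1.574
```

Emit:
arm_command(rows=[-46.5,-11.2,1,1.57,1,-46.5,-11.2,1,1.57,1,-46.5,-11.2,1,1.57,1,-46.5,-11.2,1,1.57,1,-46.5,-11.2,1,1.57,1,-46.5,-11.2,1,1.57,1,-46.5,-11.2,1,1.57,1,-46.5,-11.2,1,1.57,1,-46.5,-11.2,1,1.57,1,-46.5,-11.2,1,1.57,1,-46.5,-11.2,1,1.57,1,-46.5,-11.2,1,1.57,1])

```text
time_s: 12.35
tcp_pos: [0.4978, -0.3429, 0.1402]
ee_rot: [-0.001, 1.0, 0.023, -0.001]
contact_force: [-1.0, 0.3, -0.3]
grip_width: 0.996
grip_force: 0.0
```

Emit:
arm_command(rows=[0,0,0,0,1,0,0,0,0,1,0,0,0,0,1])

```text
time_s: 12.65
tcp_pos: [0.4992, -0.3415, 0.142]
ee_rot: [-0.0, 1.0, 0.025, -0.0]
contact_force: [-0.5, 0.8, -0.6]
grip_width: 0.998
grip_force: 0.0
```

```bash
python3 go.py .5015 -.3430 .028 -1.527; python3 - <<'E'
from plant import imaging
from h import *
import pickle
a=[]
for n,P,s in(("top",[.54,.21,.02],45),("scene",[.54,.21,.02],60),("scene",[.5,-.34,.05],45)):
    c=imaging.camera(n);pickle.dump(c,open(n+'1.pkl','wb'));p=proj(c,[P])[0].astype(int);a.append(cv2.resize(c['img'][p[1]-s:p[1]+s,p[0]-s:p[0]+s,::-1],(266,266) if 0 else (400,400),interpolation=cv2.INTER_CUBIC))
cv2.imwrite('pics/a3.png',np.hstack([cv2.resize(i,(266,266)) for i in a[2:]]+[cv2.resize(i,(266,266)) for i in a[:2]]))
T,S=[pickle.load(open(n+'1.pkl','rb')) for n in('top','scene')]
for c in(T,S):
    (x,y),_,t=board(c)[0];print('board',x,y,t);t=np.radians(t);R=np.array([[np.cos(t),np.sin(t)],[-np.sin(t),np.cos(t)]])
    for n,P,r,z in(('LB',[.582,.308,.013],16,.013),('SF',[.59,.128,.012],13,.012)):
        w=cast(c,blob(c,proj(c,[P])[0],r,inv=True,sat=True),z);q,d=circ(w);print(n,q,2000*d,'board mm',R@(q*1000-[x,y]))
E
```

```text
t 12.65 pos [ 0.4992 -0.3415  0.142 ] phi -1.521 q6 0.9 F [-0.5  0.8 -0.6] grip 90.8 0.0
shift cm [ 0.23  0.17 11.4 ] turn 0.006
board 540.6404418945312 216.05572509765625 2.7720353603363037
LB [0.58246881 0.30821235] 64.40610747749935 board mm [46.23632812 90.0258735 ]
SF [0.58839072 0.12813776] 52.995675105569454 board mm [ 43.44248723 -90.12440267]
board 539.4841918945312 214.42904663085938 2.4951157569885254
LB [0.58395985 0.3035516 ] 65.07139720986434 board mm [48.31337837 87.10184999]
SF [0.58769255 0.12723106] 52.43268238767234 board mm [ 44.36655867 -89.21402905]
```

View pics/a3.png

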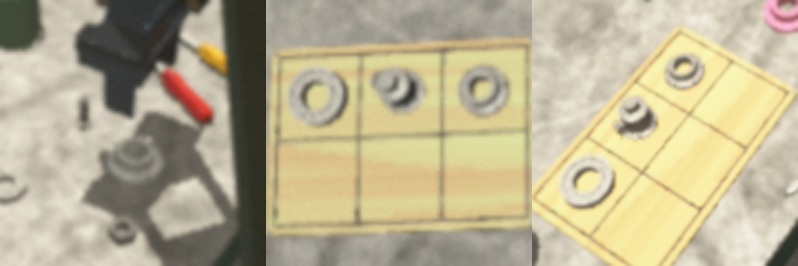

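Both placed pieces are within about 2 mm of their square centres, and the gripper stands over the large flange. Descending to grip it.

Emit:
arm_command(rows=[0.2,0.15,4,0,1,0.2,0.15,8,0,1,0.2,0.15,11,0,1,0.2,0.15,11.4,0,1,0.2,0.15,11.4,0,1,0.2,0.15,11.4,0,-0.4,0.2,0.15,11.4,0,-0.4,0.2,0.15,11.4,0,-0.4,0.2,0.15,11.4,0,-0.4,0.2,0.15,11.4,0,-0.4,0.2,0.15,11.4,0,-0.4,0.2,0.15,11.4,0,-0.4])

```text
time_s: 14.0
tcp_pos: [0.501, -0.3433, 0.0283]
ee_rot: [-0.0, 1.0, 0.024, -0.0]
contact_force: [-0.2, 2.1, 2.1]
grip_width: 0.481
grip_force: 29.9
```

```bash
python3 go.py .5015 -.3430 .14 -1.527
```

```text
t 14.0 pos [ 0.501  -0.3433  0.0283] phi -1.523 q6 0.9 F [-0.2  2.1  2.1] grip 43.8 29.9
shift cm [  0.05  -0.04 -11.17] turn 0.004
```

Emit:
arm_command(rows=[0,0,-3,0,-0.4,0,0,-7,0,-0.4,0,0,-11,0,-0.4,0,0,-11,0,-0.4,0,0,-11,0,-0.4])

```text
time_s: 14.5
tcp_pos: [0.5006, -0.3435, 0.1378]
ee_rot: [-0.0, 1.0, 0.024, -0.0]
contact_force: [-0.1, 0.4, -4.4]
grip_width: 0.486
grip_force: 29.6
```

```bash
python3 go.py .4955 .2135 .14 -1.527
```

```text
t 14.5 pos [ 0.5006 -0.3435  0.1378] phi -1.523 q6 0.9 F [-0.1  0.4 -4.4] grip 44.2 29.6
shift cm [  2.15 -55.67  -0.21] turn 0.004
```

Emit:
arm_command(rows=[0.1,-3,-0.2,0,-0.4,0.3,-7,-0.2,0,-0.4,0.5,-12,-0.2,0,-0.4,0.7,-17,-0.2,0,-0.4,0.9,-22,-0.2,0,-0.4,1.1,-27,-0.2,0,-0.4,1.3,-32,-0.2,0,-0.4,1.5,-37,-0.2,0,-0.4,1.7,-42,-0.2,0,-0.4,1.9,-47,-0.2,0,-0.4,2.1,-52,-0.2,0,-0.4,2.1,-55.7,-0.2,0,-0.4])

```text
time_s: 15.7
tcp_pos: [0.4935, 0.2159, 0.1374]
ee_rot: [0.001, 1.0, 0.025, -0.002]
contact_force: [1.1, -0.6, -3.9]
grip_width: 0.486
grip_force: 29.7
```

Emit:
arm_command(rows=[0,0,0,0,-0.4,0,0,0,0,-0.4,0,0,0,0,-0.4])

```text
time_s: 16.0
tcp_pos: [0.4943, 0.2123, 0.1385]
ee_rot: [0.001, 1.0, 0.024, -0.002]
contact_force: [-0.0, 1.4, -4.0]
grip_width: 0.488
grip_force: 29.7
```

```bash
python3 go.py .4955 .2135 .037 -1.527
```

```text
t 16.0 pos [0.4943 0.2123 0.1385] phi -1.523 q6 1.91 F [-0.   1.4 -4. ] grip 44.4 29.7
shift cm [ 0.16 -0.13 10.15] turn 0.004
```

Emit:
arm_command(rows=[0.1,-0.1,4,0,-0.4,0.1,-0.1,7.5,0,-0.4,0.1,-0.1,9.6,0,-0.4,0.1,-0.1,10,0,-0.4,0.1,-0.1,10.1,0,-0.4,0.1,-0.1,10.1,0,-0.4])

```text
time_s: 16.6
tcp_pos: [0.4974, 0.2145, 0.0402]
ee_rot: [-0.0, 1.0, 0.023, 0.001]
contact_force: [-0.8, 0.4, -3.2]
grip_width: 0.485
grip_force: 29.7
```

Emit:
arm_command(rows=[0,0,0.1,0,-0.4,0,0,0.15,0,-0.4])

```text
time_s: 16.8
tcp_pos: [0.497, 0.2149, 0.0387]
ee_rot: [-0.0, 1.0, 0.024, 0.001]
contact_force: [0.5, -0.3, -4.4]
grip_width: 0.486
grip_force: 29.7
```

Nudging −1.5 mm in x (tool x points to +x) and about −1 mm in y, then lowering to contact.

Emit:
arm_command(rows=[-0.1,0.1,0.2,0,-0.4,-0.1,0.1,0.3,0,-0.4,-0.1,0.1,0.3,0,-0.4])

```text
time_s: 17.1
tcp_pos: [0.4952, 0.2137, 0.0346]
ee_rot: [0.0, 1.0, 0.024, -0.0]
contact_force: [-0.1, -0.5, -5.0]
grip_width: 0.487
grip_force: 29.7
```

Emit:
arm_command(rows=[0,0,0.1,0,-0.4,0,0,0.1,0,-0.4])

```text
time_s: 17.3
tcp_pos: [0.4954, 0.2137, 0.0343]
ee_rot: [-0.0, 1.0, 0.024, 0.0]
contact_force: [-1.7, -1.3, 3.2]
grip_width: 0.487
grip_force: 30.0
```

Emit:
arm_command(rows=[0,0,0,0,0.4,0,0,0,0,0.4,0,0,0,0,0.4,0,0,-5,0,0.4,0,0,-10,0,0.4,0,0,-12,0,0.4,0,0,-12,0,0.4])

```text
time_s: 18.0
tcp_pos: [0.4978, 0.2147, 0.1575]
ee_rot: [-0.002, 1.0, 0.024, 0.004]
contact_force: [0.7, 0.1, 0.3]
grip_width: 0.7
grip_force: 0.0
```

```bash
python3 go.py .607 -.224 .15 -1.527
```

```text
t 18.0 pos [0.4978 0.2147 0.1575] phi -1.523 q6 1.91 F [0.7 0.1 0.3] grip 63.7 0.0
shift cm [ 8.81 44.34  0.69] turn 0.004
```

Emit:
arm_command(rows=[8.8,44.3,0.5,0,0.7,8.8,44.3,0.5,0,0.7,8.8,44.3,0.5,0,0.7,8.8,44.3,0.5,0,0.7,8.8,44.3,0.5,0,0.7,8.8,44.3,0.5,0,0.7,8.8,44.3,0.5,0,0.7,8.8,44.3,0.5,0,0.7,8.8,44.3,0.5,0,0.7,8.8,44.3,0.5,0,0.7,8.8,44.3,0.5,0,0.7,8.8,44.3,0.5,0,0.7])

```text
time_s: 19.2
tcp_pos: [0.6037, -0.2233, 0.1474]
ee_rot: [-0.001, 1.0, 0.024, -0.001]
contact_force: [-0.9, 0.2, 1.0]
grip_width: 0.851
grip_force: 0.0
```

Emit:
arm_command(rows=[0,0,0,0,0.7,0,0,0,0,0.7])

```text
time_s: 19.4
tcp_pos: [0.6044, -0.2231, 0.1487]
ee_rot: [-0.0, 1.0, 0.025, -0.0]
contact_force: [0.0, -0.7, 0.3]
grip_width: 0.85
grip_force: 0.0
```

```bash
python3 go.py .607 -.224 .0165 -1.527; python3 - <<'E'
from plant import imaging
from h import *
import pickle
a=[]
for n,P,s in(("top",[.6,-.22,.02],30),("scene",[.6,-.22,.03],40),("top",[.5,.21,.02],30)):
    c=imaging.camera(n);pickle.dump(c,open(n+'2.pkl','wb'));p=proj(c,[P])[0].astype(int);a.append(cv2.resize(c['img'][p[1]-s:p[1]+s,p[0]-s:p[0]+s,::-1],(266,266),interpolation=cv2.INTER_CUBIC))
cv2.imwrite('pics/a4.png',np.hstack(a))
T,S=[pickle.load(open(n+'2.pkl','rb')) for n in('top','scene')]
for c in(T,S):
    (x,y),_,t=board(c)[0];print('board',x,y,t);t=np.radians(t);R=np.array([[np.cos(t),np.sin(t)],[-np.sin(t),np.cos(t)]])
    w=cast(c,blob(c,proj(c,[[.4955,.2137,.013]])[0],16,inv=True,sat=True),.012);q,d=circ(w);print('LF',q,2000*d,'board mm',R@(q*1000-[x,y]))
E
```

```text
t 19.4 pos [ 0.6044 -0.2231  0.1487] phi -1.521 q6 1.15 F [ 0.  -0.7  0.3] grip 77.3 0.0
shift cm [ 0.26  0.1  13.22] turn 0.006
board 540.5850830078125 216.05307006835938 2.7720353603363037
LF [0.49404541 0.21477078] 69.55159311522064 board mm [-46.547234     0.96997614]
board 539.522705078125 214.53076171875 2.7107694149017334
LF [0.49419841 0.21294018] 70.61841005254354 board mm [-45.34880602   0.55477848]
```

View pics/a4.png

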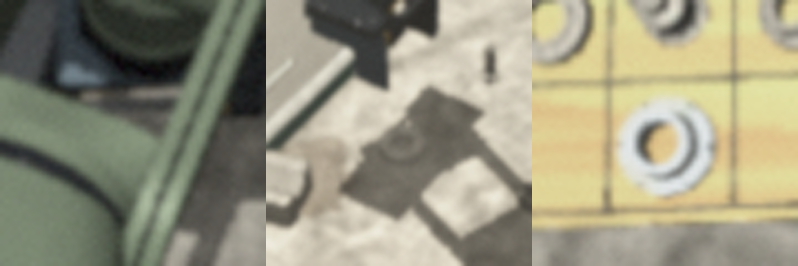

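Emit:
arm_command(rows=[0.2,0.1,5,0,0.7,0.2,0.1,9,0,0.7,0.2,0.1,12,0,0.7,0.2,0.1,13.1,0,0.7,0.2,0.1,13.1,0,0.7,0.2,0.1,13.1,0,-0.4,0.2,0.1,13.1,0,-0.4,0.2,0.1,13.1,0,-0.4,0.2,0.1,13.1,0,-0.4,0.2,0.1,13.1,0,-0.4,0.2,0.1,13.1,0,-0.4])

```text
time_s: 20.65
tcp_pos: [0.6069, -0.2256, 0.0183]
ee_rot: [0.0, 1.0, 0.024, 0.001]
contact_force: [-0.0, 0.3, 3.8]
grip_width: 0.512
grip_force: 30.0
```

```bash
python3 go.py .607 -.224 .15 -1.527
```

```text
t 20.65 pos [ 0.6069 -0.2256  0.0183] phi -1.523 q6 1.15 F [-0.   0.3  3.8] grip 46.6 30.0
shift cm [  0.04  -0.16 -13.17] turn 0.004
```

Emit:
arm_command(rows=[0,0,-4,0,-0.4,0,0,-8,0,-0.4,0,0,-12,0,-0.4,0,0,-13,0,-0.4,0,0,-13,0,-0.4])

```text
time_s: 21.15
tcp_pos: [0.6071, -0.2258, 0.1489]
ee_rot: [0.001, 1.0, 0.024, 0.001]
contact_force: [-0.6, -0.9, -2.4]
grip_width: 0.509
grip_force: 30.0
```

```bash
python3 go.py .495 .2137 .15 -1.527
```

```text
t 21.15 pos [ 0.6071 -0.2258  0.1489] phi -1.523 q6 1.15 F [-0.6 -0.9 -2.4] grip 46.3 30.0
shift cm [ -9.09 -44.43  -0.19] turn 0.004
```

Emit:
arm_command(rows=[-1,-4,0,0,-0.4,-2,-8.5,0,0,-0.4,-3,-13,0,0,-0.4,-4,-17.5,0,0,-0.4,-5,-22,0,0,-0.4,-6,-26.5,0,0,-0.4,-7,-31,0,0,-0.4,-8,-35.5,0,0,-0.4,-9.1,-40,0,0,-0.4,-9.1,-44.4,0,0,-0.4,-9.1,-44.4,0,0,-0.4,-9.1,-44.4,0,0,-0.4])

```text
time_s: 22.35
tcp_pos: [0.4928, 0.2137, 0.1452]
ee_rot: [0.001, 1.0, 0.025, -0.002]
contact_force: [-0.4, -0.6, -2.5]
grip_width: 0.511
grip_force: 30.0
```

Emit:
arm_command(rows=[0,0,4,0,-0.4,0,0,7,0,-0.4,0,0,8.5,0,-0.4,0,0,8.5,0,-0.4,0,0,8.5,0,-0.4,0,0,8.5,0,-0.4])

```text
time_s: 22.95
tcp_pos: [0.4953, 0.2132, 0.0635]
ee_rot: [-0.0, 1.0, 0.023, 0.001]
contact_force: [0.6, 0.2, -1.1]
grip_width: 0.511
grip_force: 30.0
```

```bash
python3 go.py .495 .2137 .050 -1.527; python3 - <<'E'
from plant import imaging
from h import *
c=imaging.camera('scene');p=proj(c,[[.495,.21,.04]])[0].astype(int)
cv2.imwrite('pics/a5.png',cv2.resize(c['img'][p[1]-40:p[1]+40,p[0]-50:p[0]+50,::-1],(700,560),interpolation=cv2.INTER_CUBIC))
E
```

```text
t 22.95 pos [0.4953 0.2132 0.0635] phi -1.524 q6 1.91 F [ 0.6  0.2 -1.1] grip 46.5 30.0
shift cm [-0.03 -0.05  1.35] turn 0.003
```

View pics/a5.png

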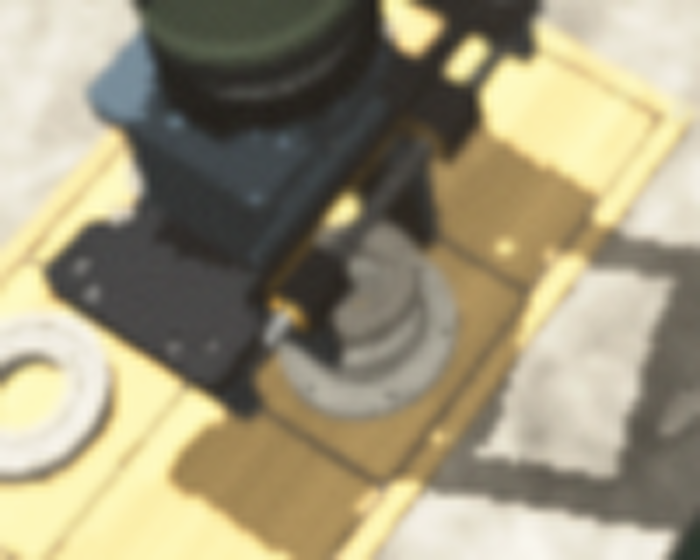

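The gripped bearing hangs right over the large flange's boss (crop 380,280); the flange's foot is at (370,340). Lowering.

Emit:
arm_command(rows=[0,-0.05,0.8,0,-0.4,0,-0.05,1.2,0,-0.4,0,-0.05,1.3,0,-0.4,0,-0.05,1.3,0,-0.4])

```text
time_s: 23.4
tcp_pos: [0.4942, 0.2141, 0.0494]
ee_rot: [0.0, 1.0, 0.024, -0.0]
contact_force: [1.7, -0.1, -1.8]
grip_width: 0.509
grip_force: 30.0
```

Emit:
arm_command(rows=[0,0,0.1,0,-0.4,0,0,0.15,0,-0.4])

```text
time_s: 23.6
tcp_pos: [0.4945, 0.2142, 0.0482]
ee_rot: [-0.0, 1.0, 0.024, 0.0]
contact_force: [0.3, -0.1, -2.3]
grip_width: 0.517
grip_force: 30.0
```

Emit:
arm_command(rows=[0,0.05,0.05,0,-0.4,0,0.05,0.1,0,-0.4])

```text
time_s: 23.8
tcp_pos: [0.4945, 0.2141, 0.0481]
ee_rot: [-0.001, 1.0, 0.024, 0.0]
contact_force: [-3.5, 1.6, 8.9]
grip_width: 0.508
grip_force: 30.0
```

Emit:
arm_command(rows=[0,0,0,0,0.3,0,0,0,0,0.3,0,0,0,0,0.3,0,0,-2,0,0.3,0,0,-6,0,0.3,0,0,-11,0,0.3,0,0,-14,0,0.3,0,0,-14,0,0.3])

```text
time_s: 24.6
tcp_pos: [0.4972, 0.2146, 0.1921]
ee_rot: [-0.002, 1.0, 0.024, 0.005]
contact_force: [-0.4, -0.5, 0.2]
grip_width: 0.65
grip_force: 0.0
```

```bash
python3 go.py .38 -.1 .22 -1.527
```

```text
t 24.6 pos [0.4972 0.2146 0.1921] phi -1.523 q6 1.91 F [-0.4 -0.5  0.2] grip 59.2 0.0
shift cm [-13.18  30.85  -3.03] turn 0.004
```

Emit:
arm_command(rows=[-13,31,-3,0,0.3,-13,31,-3,0,0.3,-13,31,-3,0,0.3,-13,31,-3,0,0.3,-13,31,-3,0,0.3,-13,31,-3,0,0.3,-13,31,-3,0,0.3,-13,31,-3,0,0.3,-13,31,-3,0,0.3,-13,31,-3,0,0.3,-13,31,-3,0,0.3])

```text
time_s: 25.7
tcp_pos: [0.3796, -0.1012, 0.2167]
ee_rot: [-0.0, 1.0, 0.025, -0.0]
contact_force: [0.5, 0.6, 0.6]
grip_width: 0.648
grip_force: 0.0
```

```bash
python3 - <<'E'
from plant import imaging,env
from h import *
import pickle
a=[]
for n,P,s in(("top",[.54,.215,.02],44),("scene",[.53,.215,.03],62)):
    c=imaging.camera(n);pickle.dump(c,open(n+'3.pkl','wb'));p=proj(c,[P])[0].astype(int);a.append(cv2.resize(c['img'][p[1]-s:p[1]+s,p[0]-s:p[0]+s,::-1],(400,400),interpolation=cv2.INTER_CUBIC))
cv2.imwrite('pics/a6.png',np.hstack(a))
T,S=[pickle.load(open(n+'3.pkl','rb')) for n in('top','scene')]
for c in(T,S):
    (x,y),_,t=board(c)[0];t=np.radians(t);R=np.array([[np.cos(t),np.sin(t)],[-np.sin(t),np.cos(t)]])
    for n,P,r,z in(('LB',[.582,.308,.013],16,.013),('SF',[.59,.128,.012],13,.012),('LF+SB',[.495,.2137,.013],16,.012)):
        q,d=circ(cast(c,blob(c,proj(c,[P])[0],r,inv=True,sat=True),z));print(n,2000*d,'board mm',R@(q*1000-[x,y]))
E
```

```text
LB 64.21092268940934 board mm [45.48232393 90.23887271]
SF 52.89644941340727 board mm [ 43.22350682 -90.03438532]
LF+SB 69.67181354519232 board mm [-47.0844908    0.35401466]
LB 64.97614769730492 board mm [48.56124983 87.04765427]
SF 52.23516072673218 board mm [ 44.3475907  -89.28829459]
LF+SB 72.43555078727391 board mm [-4.45844423e+01 -1.60777493e-02]
```

View pics/a6.png

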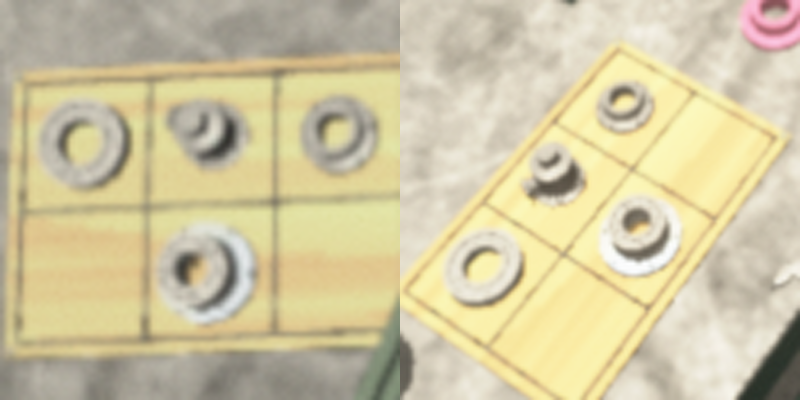

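```bash
python3 - <<'E'
from h import *;import pickle
for n,P,s,b,f in(("top",[.54,.215,.02],44,(160,235,232,308),(161,257,223,325)),("scene",[.53,.215,.03],62,(208,268,194,245),(199,281,200,277))):
    c=pickle.load(open(n+'3.pkl','rb'));o=proj(c,[P])[0].astype(int)-s;k=400/(2*s)
    g=lambda q,z:cast(c,[(np.array([(q[0]+q[1])/2,(q[2]+q[3])/2])+.5)/k-.5+o],z)[0]
    print(n,'bearing',g(b,.041),'foot', g(f,.017), 'hole',n)
    # pixels expected for flange centre, to draw rings
    im=c['img'][:,:,::-1];im=cv2.resize(im[o[1]+30 if n=='top' else o[1]+40:o[1]+2*s,o[0]+20:o[0]+2*s],None,fx=8,fy=8,interpolation=cv2.INTER_CUBIC)
    # contour of bearing: grey (dark) & low saturation
    h=cv2.cvtColor(c['img'],cv2.COLOR_RGB2HSV);p=proj(c,[[.4945,.214,.038]])[0];x0,y0=(p-16).astype(int)
    h=cv2.GaussianBlur(cv2.resize(h[y0:y0+32,x0:x0+32],None,fx=8,fy=8,interpolation=cv2.INTER_CUBIC),(0,0),3)
    m=cv2.inRange(h,(0,0,120),(180,60,200));cv2.imwrite(f'pics/m_{n}.png',np.hstack([m,cv2.cvtColor(cv2.resize(c['img'][y0:y0+32,x0:x0+32],(256,256),interpolation=cv2.INTER_CUBIC),cv2.COLOR_RGB2GRAY)]))
    print('z.041 ring expected centre px in patch',(proj(c,[[.4945,.214,.041]])[0]-[x0,y0]+.5)*8)
a=[cv2.imread(f'pics/m_{n}.png') for n in('top','scene')];cv2.imwrite('pics/m.png',np.vstack(a))
E
```

```text
top bearing [0.49169004 0.21006686 0.041     ] foot [0.49204019 0.21056034 0.017     ] hole top
z.041 ring expected centre px in patch [130.71004325 132.49397414]
scene bearing [0.49119083 0.21194418 0.041     ] foot [0.48926983 0.21686661 0.017     ] hole scene
z.041 ring expected centre px in patch [131.68522119 129.2661578 ]
```

View pics/m.png

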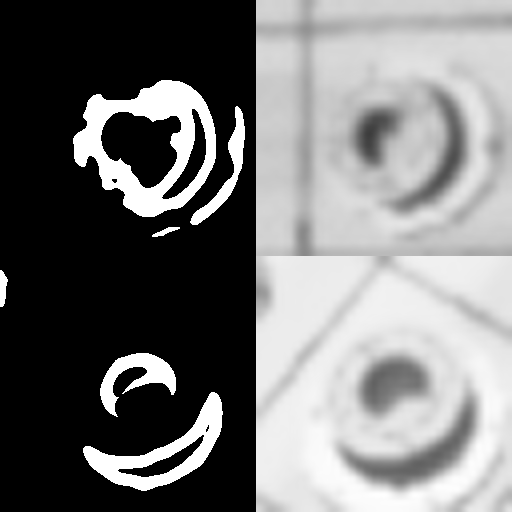

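In the top view the small bearing and the flange foot share a centre within 1 mm. Casting both views at z = 41 mm agrees within 2 mm, so the bearing lies flat on the boss. All pieces are within about 3–4 mm of their square centres, so I'm handing in.

```bash
python3 -c "
from plant import env
print(env.hand_in())"
```

```text
the job is handed in; nothing more can be done
None
```

The kit is laid out as asked and handed in after about 26 s: large bearing left of the valve body, small flange right of it, large flange boss up in the other middle square, with the small bearing flat on its boss; the cameras put each part within about 4 mm of its square's centre.

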